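# Tighten the burr retaining ring of a coffee grinder with its pin spanner

### The arm

A 6-joint arm with a two-finger parallel gripper is mounted at the origin on the work surface; the furniture and walls round the work are solid. World frame = base frame: x ahead of the robot, y to its left, z up, the work surface at z = 0. Lengths are in m, angles in rad, forces in N, time in s.
With the tool pointing down it reaches from about 0.3 to 0.95 m from the base axis. Payload 3.1 kg.
Tool frame: the origin (TCP) lies on the centre line of the jaws, within the pads' length; the fingertips stand 8 mm ahead of it and the grasp point (between the pads) lies 11 mm behind it (ctrl.tips_ahead is the distance from the TCP to the fingertips, in m); z points along the fingers, y is the line along which they close (so a half turn about z gives the same grasp; the last joint's range is limited). The gripper opens to 85 mm and grips with 20 to 120 N. Pads are 22 mm wide; open, the fingers measure 114 mm over their backs; the gripper's body (76 mm by 85 mm) begins 54 mm behind the grasp point. The pads swing forward as they close: fully open they stand 13 mm farther back than shut.
Start: joints at [1.201, 0.308, 1.634, -0, 1.2, -0.07], TCP at [0.185, 0.597, 0.239] pointing down, gripper open.
Joint ranges: [-3.06, 3.06], [-0.79, 1.96], [0.05, 2.63], [-1.19, 4.34], [0.05, 2.64], [-2.94, 2.94]. Speed limits (rad/s): [2.79, 2.79, 3.14, 3.14, 3.14, 3.14].

### API

Orientations are given as a 3x3 rotation matrix whose columns are the frame's x, y, z axes.
In Python, from station import ctrl, cams, gripper_to, observe gives the robot as it stands (ctrl), with the cameras (cams), the gripper as plain functions and the readings as plain functions. Calls block until the motion is done:
- ctrl.movep(position, orientation): joint-space move of the TCP to a pose.
- ctrl.movel(position, ori=None, max_speed=0.15): straight line of the TCP; ori=None keeps the orientation; max_speed is the mean speed in m/s.
- ctrl.movej(angles): joint-space move.
- gripper_to(opening, newtons=None): opening from 0.0 (shut) to 1.0 (fully open); newtons is the grip in N (None keeps the last); returns when the fingers have stopped.
- ctrl.pause(seconds).
- ctrl.inverse_kinematics(position, orientation): joint angles nearest the present ones, or None.
- observe(): the state.
- cams.capture(name): name is "scene" or "top"; returns a dict with "img" (384x512x3 uint8, red, green, blue), "camera_matrix" (3x3 intrinsics, pixels), "R" (3x3) and "t" (3): a world point X has camera coordinates R X + t. Camera axes: x right, y down, z forward; pixel columns grow to the right and rows downward; lengths in m; the calibration is good to about 2 mm. A picture is of the moment at which its call begins. There is no depth.
A pose or a line that the arm cannot do raises ctrl.IKError and nothing moves.
- ctrl.sign_off(): hands the job in; it is judged then, once.
The state is a dict: "time": time; "q": joint angles; "joint_velocities": joint speeds; "effort": joint torques, N m; "ee_pos": TCP position; "ee_rot": TCP orientation; "wrist_force": force on the tool from outside, world axes, zero at the start; "torque": the same for the moment, N m; "width": opening from 0.0 (shut) to 1.0 (fully open); "gripper_force": force on a finger pad.
Only numpy, scipy, OpenCV 4.12 (cv2) and the standard library are available. Lean on these libraries where they do the work, as an engineer would, in place of code of your own. Each camera call takes 0.05 s, during which the arm holds its last target. There are 200 camera calls.

### The job

The brass retaining ring on top of the coffee grinder is loose. Take the orange-handled pin spanner from its wooden rest, set both its pins in the ring's two holes, turn the ring clockwise (seen from above) with it until it stops, then put the spanner back on the rest, pins down in the slot as you found it, and let go. Leave the things standing round where they are.

Things in the scene. Friction and masses are not known exactly. Their poses are not given: they have to be found in the camera images.
- grinder: Fixed aluminium-and-black coffee grinder with its hopper off: a 106 x 106 mm tower on a black foot, 150 x 118 mm overall. Origin on the worktop under the ring's axis; z up, its front (grey grounds bin, dial) looks along its -x. On top is a black collar, 108 mm across, its rim at 109 mm, round the ring; a red line on the collar's front edge. It does not move when pushed.
- ring (a joint): Turn of the brass ring about the vertical axis through the grinder's origin: 0 is fully loose, it grows CLOCKWISE seen from above, up to a hard stop at 1.2 rad (tight; the ring's red line then meets the collar's). It starts between 0 and 0.35. The ring stays where it is left and takes about 0.12 N m to turn.
- ring_center (a point): Centre of the ring's flat top face, 111 mm above the worktop. The brass ring is 82 mm across, with a 38 mm opening, 11 mm thick, and stands 2 mm above the collar. At joint value q its two holes lie on the line at yaw 0.6 - q from the grinder's x axis.
- hole_a (a point): Centre of the mouth (at the ring's top face) of one of the ring's two round holes, 10.5 mm diameter, 11 mm deep, 28 mm from the ring's centre. The other lies across the ring; they are alike and either takes either pin.
- hole_b (a point): The same for the other hole.
- spanner: Loose pin spanner, 160 g: a flat steel bar 76 mm (its x) x 30 x 10 mm with two pins underneath and an upright orange handle on top. Origin at the centre of the bar's underside, z up. The handle is a flat-sided fin 46 mm along x, 14 mm thick along y, 10 to 60 mm above the origin: grip it across the 14 mm, about 40 mm above the origin. With pins fully in, the bar lies on the ring's top.
- pin_a (a point): Tip of one pin, 28 mm from the spanner's centre along its +x and 8 mm below the bar's underside. The pins are 6 mm in diameter, 8 mm long, tapered to 3 mm over the last 3 mm.
- pin_b (a point): Tip of the other pin, 28 mm along -x; the pins are alike.
- rest: Fixed wooden rest, 124 mm long (its x), 64 mm wide, 24 mm high: two light rails along x with a slot 16 mm wide and 84 mm long between them. Origin at the centre of its underside, z up. The spanner's bar lies on the rail tops, 24 mm above the worktop, along the rest's x (either way round), its pins hanging in the slot.
- mug_1: White mug with small green leaves, 92 mm wide, 95 mm high, loose, near the back; origin under its centre.
- cocoa_tin: Yellow tin with a green lid, 75 x 91 x 182 mm, loose, near the back; origin under its centre.
- pepper: Glass spice jar with a black cap, 41 mm wide, 105 mm high, loose, at the left; origin under its centre.
- tomato: Tomato, 62 mm, loose, at the left; origin under its centre.

How it is judged:
On the way, in this order (a step that is already met when the one before it is completed fails the run):
1. both pins of the spanner are in the ring's holes, the ring not yet turned (((horizontal distance between pin_a and hole_a below 0.005 m and horizontal distance between pin_b and hole_b below 0.005 m) or (horizontal distance between pin_a and hole_b below 0.005 m and horizontal distance between pin_b and hole_a below 0.005 m)) and z of each of pin_a, pin_b in the frame of ring_center below -0.004 m and distance of hole_a from where it was at the start of the episode below 0.008 m), for 0.1 s.
2. the ring is turned to its clockwise stop with both pins still in its holes (((horizontal distance between pin_a and hole_a below 0.005 m and horizontal distance between pin_b and hole_b below 0.005 m) or (horizontal distance between pin_a and hole_b below 0.005 m and horizontal distance between pin_b and hole_a below 0.005 m)) and z of each of pin_a, pin_b in the frame of ring_center below -0.004 m and value of joint ring above 1.12 rad), for 0.1 s.
At the end, for the whole second after the job is handed in: The ring is at its stop (within 0.08 rad of 1.2), and the spanner lies released and at rest on the rest, pins in the slot: its bar flat on the rails (underside 21 to 27 mm above the rest's foot, tilt under 0.1 rad), along the slot within 0.35 rad, centred within 20 mm along it and 12 mm across (value of joint ring above 1.12 rad and x of spanner in the frame of rest between -0.02 and 0.02 m and y of spanner in the frame of rest between -0.012 and 0.012 m and z of spanner in the frame of rest between 0.021 and 0.027 m and angle between spanner's own z axis and vertical below 0.1 rad and angle between the x axis of spanner and the x axis of rest, either way round below 0.35 rad and linear speed of spanner below 0.02 m/s and contact force between the fingers and spanner below 0.1 N); the robot touches nothing.
It fails at once if the mug is knocked away (moved over 3 cm) (distance of mug_1 from where it was at the start of the episode above 0.03 m).
It fails at once if the yellow tin is knocked away (moved over 3 cm) (distance of cocoa_tin from where it was at the start of the episode above 0.03 m).
It fails at once if the spice jar is knocked away (moved over 3 cm) (distance of pepper from where it was at the start of the episode above 0.03 m).
It fails at once if the tomato is knocked away (moved over 3 cm) (distance of tomato from where it was at the start of the episode above 0.03 m).
It also fails if it takes over 64 s, if anything falls off the work surface, if the arm or the gripper's body presses on something with over 40 N, if the wrist force passes 120 N, or if a joint passes its speed limit or range.

## Working session

There is one attempt and no reset: what is moved stays moved. The work goes in short steps, each a Python script; the robot and the scene stay as the last script left them, time stands still between calls to the robot, and variables do not carry over. Pictures are saved under pics/ and viewed, at most 10 in all, crops included, and the job is handed in when it is done.

```bash
mkdir -p pics
python3 - <<'E'
from station import ctrl, cams, gripper_to, observe
import cv2,pickle
for n in("scene","top"):
    c=cams.capture(n);pickle.dump(c,open(n+".pkl","wb"));cv2.imwrite(f"pics/{n}0.png",cv2.resize(c["img"][:,:,::-1],(800,600),interpolation=cv2.INTER_CUBIC))
    print(n,c["camera_matrix"].tolist(),(-c["R"].T@c["t"]).tolist(),c["R"].tolist())
E
```

```text
scene [[439.1325266313194, 0.0, 259.40737886460715], [0.0, 439.1325266313194, 200.89899594228916], [0.0, 0.0, 1.0]] [-0.06545933556574358, -0.6981445408497835, 0.7957013165978413] [[0.7640435133402524, -0.6451078298014958, 0.008567242933840171], [-0.3641221913343486, -0.4421398332289014, -0.8197117771815844], [0.5325904050023389, 0.6231759428934364, -0.57271214820215]]
top [[453.6746921940102, 0.0, 256.802704285625], [0.0, 453.6746921940102, 196.30263436522813], [0.0, 0.0, 1.0]] [0.4855614771147916, 0.07927754172362873, 1.3487937902619578] [[0.014669263477106577, -0.9998122667189542, 0.012658752993325233], [-0.9984650269673402, -0.015323371543958627, -0.05322390635451552], [0.05340788923134544, -0.011858566643258133, -0.998502364426354]]
```

View pics/top0.png

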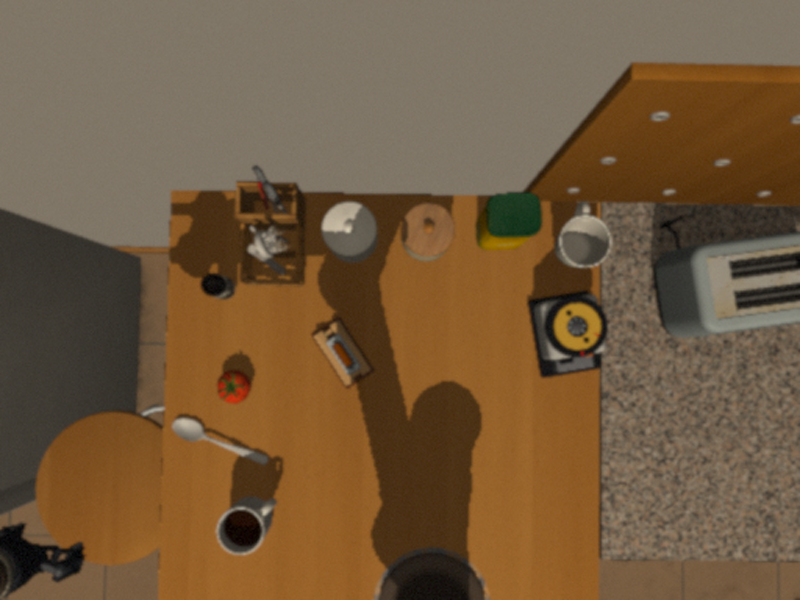

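View pics/scene0.png

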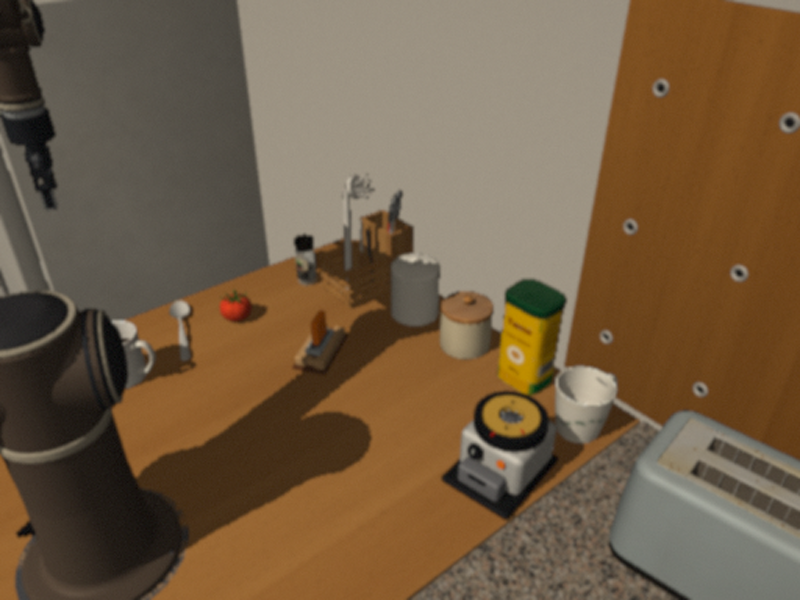

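The top view shows the rest with the spanner at about (342,352) and the grinder ring at about (577,325), both in 800x600 pixels. The jar and tomato are at the left, the tin and mug behind the grinder. I'll zoom in on the ring and the rest.

```bash
cat > h.py <<'E'
import numpy as np,cv2,pickle
def load(n): return pickle.load(open(n+".pkl","rb"))
def ray(c,p):
    d=c["R"].T@np.linalg.inv(c["camera_matrix"])@np.array([p[0],p[1],1.]); return -c["R"].T@c["t"],d
def plane(c,p,z):
    o,d=ray(c,p); return o+d*(z-o[2])/d[2]
def proj(c,X):
    x=c["camera_matrix"]@(c["R"]@np.asarray(X,float)+c["t"]); return x[:2]/x[2]
E
python3 - <<'E'
from h import *
t=load("top");s=load("scene")
def crop(c,x,y,w,h,k): return cv2.resize(c["img"][y:y+h,x:x+w,::-1],None,fx=k,fy=k,interpolation=cv2.INTER_CUBIC)
a=crop(t,340,180,50,66,8);b=crop(t,195,198,50,66,8)
a=a[:,:];cv2.imwrite("pics/a.png",np.hstack([a,b])) 
a=crop(s,280,240,80,90,5);b=crop(s,180,190,60,60,7.5)
cv2.imwrite("pics/b.png",np.hstack([a[:450],b[:450]]))
for n,p,z in(("ring",(369,208),.111),("rest",(219,225),.03),("jar",(139,184),.1),("tom",(149,248),.04),("mug",(374,155),.095),("tin",(329,137),.18),("cabinet",(405,45),.5)): print(n,plane(t,p,z).round(3))
E
```

```text
ring [ 0.524 -0.243  0.111]
rest [0.471 0.172 0.03 ]
jar [0.581 0.389 0.1  ]
tom [0.403 0.37  0.04 ]
mug [ 0.673 -0.261  0.095]
tin [ 0.706 -0.12   0.18 ]
cabinet [ 0.826 -0.21   0.5  ]
```

View pics/a.png

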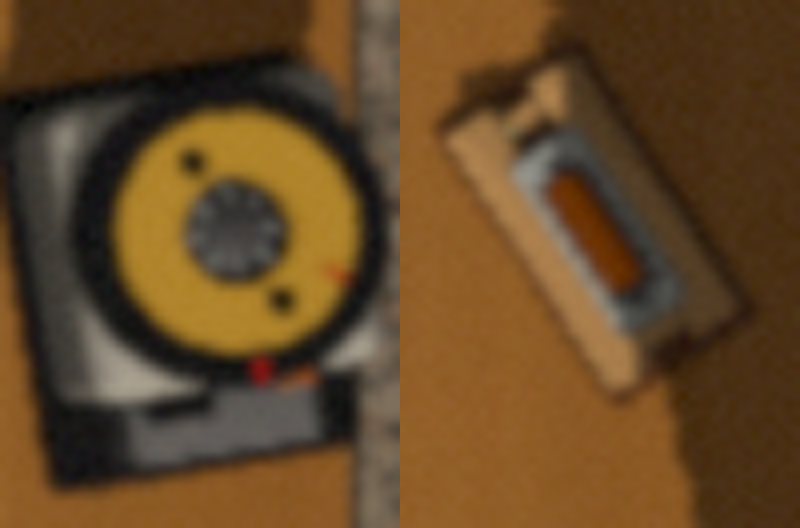

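View pics/b.png

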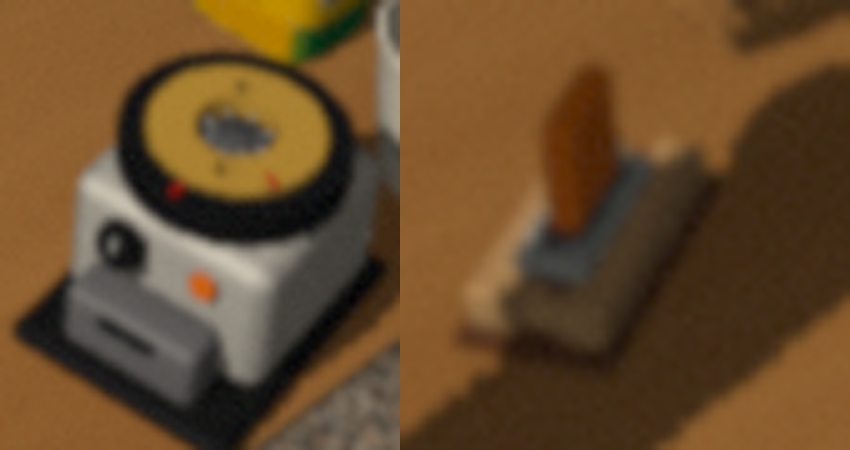

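The crops give a clear view of the ring. Its holes are at crop (193,161) and (282,300), the ring mark at (340,272) and the collar mark at (262,370), so q0 is about 0.2. The bar lies centred on the rest. Next I'll measure these with masks in both views.

```bash
cat > m.py <<'E'
from h import *
def blobs(c,x,y,w,h):
    K=8; im=cv2.resize(c["img"][y:y+h,x:x+w],None,fx=K,fy=K,interpolation=cv2.INTER_CUBIC)
    full=lambda p:((np.asarray(p,float)+.5)/K-.5+[x,y])
    return im,cv2.cvtColor(im,cv2.COLOR_RGB2HSV),full
def big(m): 
    cs,_=cv2.findContours(m.astype(np.uint8),cv2.RETR_EXTERNAL,cv2.CHAIN_APPROX_NONE); return max(cs,key=cv2.contourArea)
def ring(c,win,zs=.111):
    im,hsv,full=blobs(c,*win)
    m=cv2.inRange(hsv,(18,120,90),(32,255,255)); ct=big(m)
    hull=cv2.convexHull(ct)
    P=np.array([plane(c,full(p[0]),zs)[:2] for p in hull])
    (cx,cy),(a,b),_=cv2.fitEllipse((P*1e4).astype(np.float32)); 
    C=np.array([cx,cy])/1e4
    # dark blobs in the annulus
    V=hsv[...,2]; yy,xx=np.mgrid[:V.shape[0],:V.shape[1]]
    o,_=ray(c,(0,0)); u=np.stack([(xx+.5)/K8-.5+win[0],(yy+.5)/K8-.5+win[1],np.ones(V.shape)],-1)@np.linalg.inv(c["camera_matrix"]).T@c["R"]
    W=o+u*((zs-o[2])/u[...,2])[...,None]
    r=np.hypot(W[...,0]-C[0],W[...,1]-C[1])
    med=np.median(V[(r>.026)&(r<.036)])
    w=np.clip(med*.8-V.astype(float),0,None)*((r>.0225)&(r<.034))
    n,l,st,_=cv2.connectedComponentsWithStats((w>0).astype(np.uint8))
    H=[]
    for i in sorted(range(1,n),key=lambda i:-w[l==i].sum())[:2]:
        k=l==i; H.append((W[k][:,:2]*w[k][:,None]).sum(0)/w[k].sum())
    return C,(a/1e4,b/1e4),np.array(H)
K8=8
def red(c,win,z):
    im,hsv,full=blobs(c,*win); m=cv2.inRange(hsv,(170,150,60),(180,255,255))|cv2.inRange(hsv,(0,170,60),(6,255,255))
    n,l,st,ce=cv2.connectedComponentsWithStats(m); return [(st[i,4],plane(c,full(ce[i]),z)[:2].round(4)) for i in range(1,n) if st[i,4]>60]
E
python3 - <<'E'
from m import *
for n,win in(("top",(340,180,50,66)),("scene",(290,245,70,60))):
    c=load(n); C,ab,H=ring(c,win); d=H[0]-H[1]
    print(n,"C",C.round(4),ab,"H",H.round(4).tolist(),"mid",H.mean(0).round(4),"sep",np.linalg.norm(d).round(4),"yaw",np.arctan(d[1]/d[0]).round(3)); print(red(c,win,.11))
t=load("top"); im,hsv,full=blobs(t,195,198,50,66)
org=cv2.inRange(hsv,(0,190,60),(14,255,255)); steel=cv2.inRange(hsv,(70,20,50),(130,255,255))
for nm,m,z in(("fin",org,.084),("bar",steel,.034),("barhull",steel|org,.034)):
    P=np.array([plane(t,full(p[0]),z)[:2] for p in big(m)]); (x,y),(w,h),a=cv2.minAreaRect((P*1e4).astype(np.float32)); print(nm,round(x/1e4,4),round(y/1e4,4),w/1e4,h/1e4,a)
out=im[:,:,::-1].copy(); cv2.drawContours(out,[big(org)],-1,(0,255,0),1); cv2.drawContours(out,[big(steel)],-1,(255,0,0),1)
s=load("scene"); im,hsv,full=blobs(s,180,190,60,60); org=cv2.inRange(hsv,(0,190,60),(14,255,255)); ct=big(org); print(ct.min((0,1)),ct.max((0,1)),[full(p) for p in cv2.boxPoints(cv2.minAreaRect(ct))])
o2=im[:,:,::-1].copy(); cv2.drawContours(o2,[ct],-1,(0,255,0),1); steel=cv2.inRange(hsv,(70,20,50),(130,255,255));cv2.drawContours(o2,[big(steel)],-1,(255,0,0),1)
cv2.imwrite("pics/c.png",np.hstack([out[:480],o2[:480,:400]]))
E
```

```text
top C [ 0.5231 -0.2435] (0.08443402099609375, 0.08470516357421876) H [[0.4998, -0.2588], [0.5465, -0.2283]] mid [ 0.5231 -0.2436] sep 0.0558 yaw 0.58
[(np.int32(530), array([ 0.4763, -0.2521]))]
scene C [ 0.5251 -0.2431] (0.0840500244140625, 0.08910414428710937) H [[0.5006, -0.2565], [0.5473, -0.2257]] mid [ 0.5239 -0.2411] sep 0.0559 yaw 0.582
[(np.int32(592), array([ 0.4762, -0.2523]))]
fin 0.4677 0.1679 0.04391869201660156 0.012337416076660156 35.61237335205078Traceback (most recent call last):
  File "<stdin>", line 8, in <module>
  File "m.py", line 7, in big
    cs,_=cv2.findContours(m.astype(np.uint8),cv2.RETR_EXTERNAL,cv2.CHAIN_APPROX_NONE); return max(cs,key=cv2.contourArea)
                                                                                              ~~~^^^^^^^^^^^^^^^^^^^^^^^^
ValueError: max() iterable argument is empty
```

Both views agree on the ring: centre about (0.5235, -0.243) and hole yaw 0.581. The fin is found; now I'll fix the steel mask.

Run:
```python
from m import *
t=load("top"); s=load("scene")
im,hsv,full=blobs(t,195,198,50,66)
print("steel hsv",hsv[310,640-400].tolist(),hsv[170,530-400+4].tolist(),"wood",hsv[130,470-400].tolist(),"shadewood",hsv[200,630-400].tolist())
def lines(c,win,k):
    im,hsv,full=blobs(c,*win)
    org=cv2.inRange(hsv,(0,190,60),(14,255,255))
    lab=cv2.cvtColor(im,cv2.COLOR_RGB2LAB); steel=((lab[...,2]<134)&(lab[...,0]>45)).astype(np.uint8)*255
    out=im[:,:,::-1].copy(); cv2.drawContours(out,[big(org)],-1,(0,255,0),1); cv2.drawContours(out,[big(steel)],-1,(255,0,0),1)
    return org,steel,full,out
org,steel,full,o1=lines(t,(195,198,50,60),8)
for nm,m,z in(("fin",org,.084),("fin mid",org,.07),("bar",steel,.034),("barhull",steel|org,.034)):
    P=np.array([plane(t,full(p[0]),z)[:2] for p in big(m)]); (x,y),(w,h),a=cv2.minAreaRect((P*1e4).astype(np.float32)); print(nm,round(x/1e4,4),round(y/1e4,4),w/1e4,h/1e4,a)
org,steel,full,o2=lines(s,(190,195,50,60),8)
cv2.imwrite("pics/c.png",np.hstack([o1,o2]))
# prediction of fin and bar in both views for a guess
from numpy import cos,sin
```

```text
steel hsv [40, 11, 68] [24, 18, 141] wood [16, 144, 150] shadewood [15, 95, 75]
fin 0.4677 0.1679 0.04391869201660156 0.012337416076660156 35.61237335205078
fin mid 0.4675 0.1689 0.044404812622070314 0.012473990631103516 35.61241149902344
bar 0.4693 0.1703 0.0774013916015625 0.025665762329101564 34.75031280517578
barhull 0.4693 0.1703 0.0774013916015625 0.025665762329101564 34.75031280517578
```

View pics/c.png

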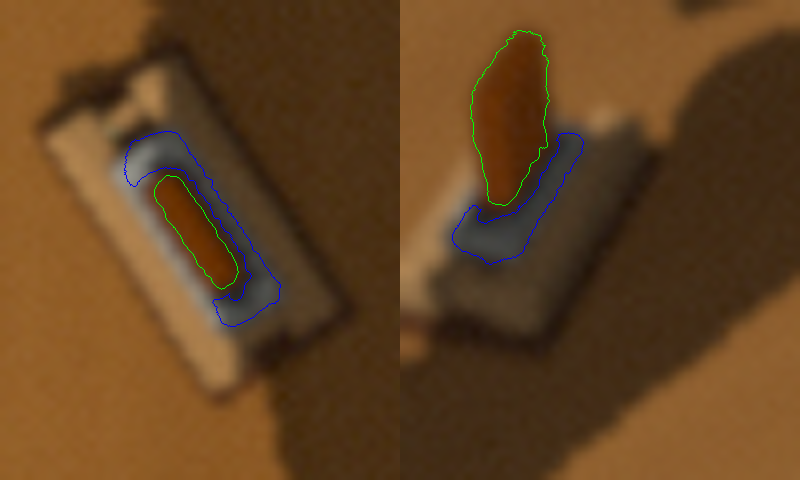

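The bar outline is 77 mm long, with its centre at about (0.468, 0.170) and yaw about 0.61; fin and bar agree to within 2–3 mm. I'll check IK for both half-turns, then grasp.

```bash
cat >> h.py <<'E'
def rot(yaw,flip=1):
    u=np.array([np.cos(yaw),np.sin(yaw),0])*flip; z=np.array([0,0,-1.]); return np.column_stack([u,np.cross(z,u),z])
SP=np.array([.4682,.1697]); SY=.614; RC=np.array([.5235,-.2430]); RY=.581
E
python3 - <<'E'
from h import *
from station import ctrl, cams, gripper_to, observe
ctrl.pause(.05)
best=None
for f in(1,-1):
    L=[ctrl.inverse_kinematics([*p,z],rot(y,f)) for p,z,y in((SP,.053,SY),(SP,.2,SY),(RC,.14,RY),(RC,.25,RY),(RC,.14,-.45))]
    print(f,[None if q is None else np.round(q,2).tolist() for q in L])
    if best is None and all(q is not None and abs(q[5])<2.8 for q in L): best=f
print("flip",best)
f=best; open("flip","w").write(str(f))
gripper_to(.6,60)
ctrl.movep([*SP,.16],rot(SY,f)); ctrl.movel([*SP,.053],max_speed=.08)
gripper_to(0,60); o=observe(); print(o["time"],o["width"],o["gripper_force"],o["wrist_force"],o["ee_pos"])
ctrl.movel([*SP,.20],max_speed=.12); o=observe(); print(o["time"],o["width"],o["gripper_force"],o["wrist_force"],o["torque"])
E
```

```text
1 [[0.26, 0.34, 2.04, -0.0, 0.76, 1.22], [0.26, 0.11, 1.96, -0.0, 1.07, 1.22], [-0.51, 0.33, 1.82, -0.0, 0.99, 0.48], [-0.51, 0.21, 1.74, -0.0, 1.2, 0.48], [-0.51, 0.33, 1.82, -0.0, 0.99, 1.51]]
-1 [[0.26, 0.34, 2.04, -0.0, 0.76, -1.92], [0.26, 0.11, 1.96, -0.0, 1.07, -1.92], [-0.51, 0.33, 1.82, -0.0, 0.99, -2.66], [-0.51, 0.21, 1.74, -0.0, 1.2, -2.66], [-0.51, 0.33, 1.82, -0.0, 0.99, -1.63]]
flip 1
4.3667 0.15335344823183164 59.35136675834656 [0.39237536 0.81009302 1.68434254] [0.46836947 0.16985438 0.05332706]
5.7417 0.15907011265728285 59.16789650917053 [-0.36093003  1.15939191 -0.9726166 ] [0.01900723 0.05123341 0.04255177]
```

Grasp is good (about 13 mm wide, 59 N). Next I'll hover over the ring and look at the pins against the holes.

Run:
```python
from h import *
from station import ctrl, cams, gripper_to, observe
ctrl.movep([*RC,.20],rot(RY)); ctrl.movel([*RC,.160],max_speed=.1); ctrl.pause(.3)
c=cams.capture("scene");pickle.dump(c,open("s2.pkl","wb")); o=observe(); print(o["time"],o["ee_pos"],o["wrist_force"],o["torque"])
p=proj(c,[*RC,.13]); print(p)
x,y=int(p[0])-35,int(p[1])-35
im=cv2.resize(c["img"][y:y+60,x:x+75,::-1],None,fx=10,fy=10,interpolation=cv2.INTER_CUBIC)
u=np.array([np.cos(RY),np.sin(RY)]);v=np.array([-u[1],u[0]])
zo=o["ee_pos"][2]-.029
for a in(38,-38):
    for b in(15,-15):
        for z in (0,.01):
            q=(proj(c,[*(o["ee_pos"][:2]+a/1e3*u+b/1e3*v),zo+z])-[x,y]+.5)*10; cv2.circle(im,tuple(q.astype(int)),3,(0,255,0),1)
for a in(28,-28):
    q=(proj(c,[*(o["ee_pos"][:2]+a/1e3*u),zo-.008])-[x,y]+.5)*10; cv2.circle(im,tuple(q.astype(int)),3,(255,0,255),1)
cv2.imwrite("pics/d.png",im)
```

```text
8.1833 [ 0.52384849 -0.24326392  0.16063721] [ 0.34160872  0.76938035 -0.77351385] [ 0.02511294 -0.023763    0.08978361]
[327.02082024 259.23336636]
```

View pics/d.png

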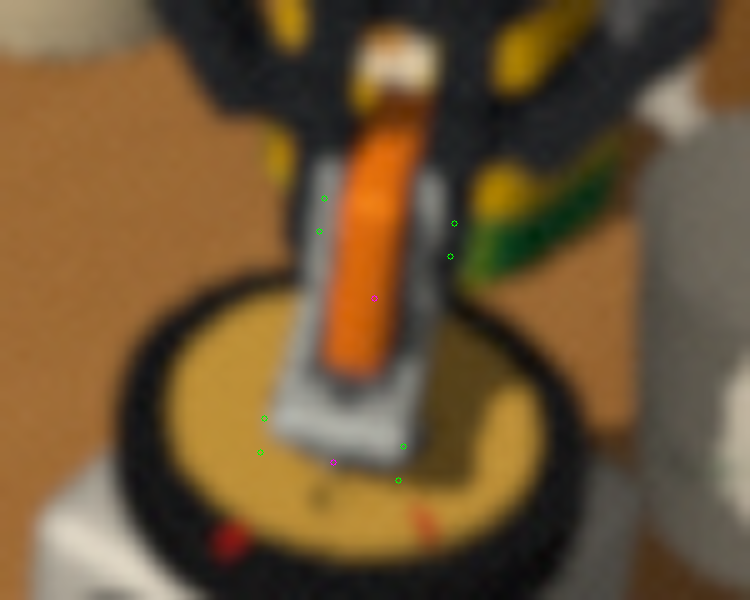

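The bar sits over the ring. Its near end appears about 12 px right of and 12 px above the prediction at 10x, which is roughly 3–4 mm too far along +u. I'll cross-check with the top camera.

Run:
```python
from h import *
from station import ctrl, cams, gripper_to, observe
c=cams.capture("top");pickle.dump(c,open("t2.pkl","wb")); o=observe()
u=np.array([np.cos(RY),np.sin(RY)]);v=np.array([-u[1],u[0]]); P=o["ee_pos"][:2]; zo=o["ee_pos"][2]-.029
def ann(c,w,K):
    x,y=w[:2]; im=cv2.resize(c["img"][y:y+w[3],x:x+w[2],::-1],None,fx=K,fy=K,interpolation=cv2.INTER_CUBIC)
    def dot(a,b,z,col): q=(proj(c,[*(P+a/1e3*u+b/1e3*v),z])-[x,y]+.5)*K; cv2.circle(im,tuple(q.astype(int)),2,col,1)
    for a in(38,-38):
        for b in(15,-15): dot(a,b,zo+.01,(0,255,0))
    for a in(23,-23):
        for b in(7,-7): dot(a,b,zo+.06,(255,255,0)); dot(a,b,zo+.01,(255,0,0))
    return im
cv2.imwrite("pics/e.png",np.hstack([ann(c,(345,180,40,55),10),ann(load("s2"),(305,230,40,55),10)]))
```

```text
(no output)
```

View pics/e.png

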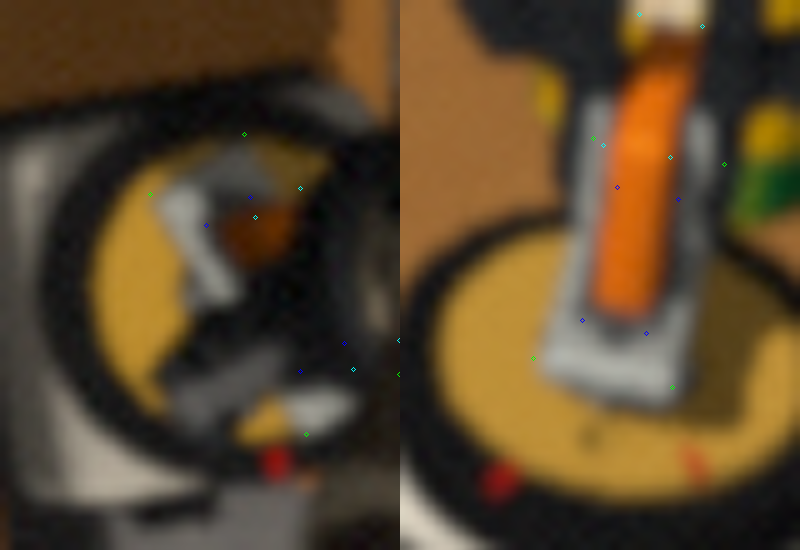

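Blur makes every edge of the bar look pulled in. With that allowed for, the remaining offset is about 1–2 mm, within what the tapered pins can take. So I'll probe down gently with force monitoring and search from there if needed.

```bash
cat > probe.py <<'E'
from h import *
from station import ctrl, cams, gripper_to, observe
def offs(a,b): return RC+a/1e3*np.array([np.cos(RY),np.sin(RY)])+b/1e3*np.array([-np.sin(RY),np.cos(RY)])
def probe(a,b,dy=0,top=.151,lim=8,bot=.1405):
    R=rot(RY+dy); ctrl.movel([*offs(a,b),top],R,max_speed=.06); f0=observe()["wrist_force"]
    z=top
    while z>bot:
        z=max(z-.0015,bot); ctrl.movel([*offs(a,b),z],R,max_speed=.03); o=observe(); f=o["wrist_force"]-f0
        if f[2]>lim: break
    print(a,b,dy,"t",round(o["time"],2),"z",o["ee_pos"][2].round(4),"f",f.round(1),"xy",((o["ee_pos"][:2]-offs(a,b))*1e3).round(1),flush=True)
    return z<=bot and f[2]<lim
E
python3 - <<'E'
from probe import *
for a,b in((-1,0),(-3,0),(-2,2)):
    if probe(a,b): print("in");break
E
```

```text
-1 0 0 t 10.28 z 0.1404 f [-0.5  0.1  0.5] xy [-0.  0.]
in
```

The pins went in with no resistance (z 0.1404). Now I'll turn clockwise with torque monitoring.

Run:
```python
from h import *
from station import ctrl, cams, gripper_to, observe
gripper_to(0,90); ctrl.pause(.2); t0=observe()["torque"]
def pos(y): return [*(RC-.001*np.array([np.cos(y),np.sin(y)])),.1403]
y=RY
while y>-.50:
    y-=.1 if y>-.3 else .03
    ctrl.movel(pos(y),rot(y),max_speed=.05); o=observe(); T=o["torque"]-t0
    R=o["ee_rot"]; print(round(y,3),"act",round(np.arctan2(R[1,0],R[0,0]),3),"T",T.round(2),"F",o["wrist_force"].round(1),round(o["time"],1))
    if abs(T[2])>1.2 and y<-.38: break
ctrl.pause(.2)
c=cams.capture("scene");pickle.dump(c,open("s3.pkl","wb"))
p=proj(c,[*RC,.111]).astype(int); cv2.imwrite("pics/f.png",cv2.resize(c["img"][p[1]-35:p[1]+25,p[0]-35:p[0]+40,::-1],None,fx=10,fy=10,interpolation=cv2.INTER_CUBIC))
```

```text
0.481 act 0.483 T [-0.12 -0.08 -0.01] F [ 0.5 -0.3 -2. ] 10.9
0.381 act 0.385 T [-0.14 -0.09  0.05] F [ 1.2 -0.3  0.2] 11.2
0.281 act 0.285 T [-0.13 -0.14  0.01] F [ 1.8 -0.5 -1.5] 11.4
0.181 act 0.185 T [-0.13 -0.14  0.01] F [ 0.3 -0.4 -0.8] 11.7
0.081 act 0.086 T [-0.14 -0.12  0.02] F [ 1.2 -0.4 -1.2] 11.9
-0.019 act -0.014 T [-0.14 -0.12 -0.04] F [ 0.5 -0.8 -1.5] 12.2
-0.119 act -0.114 T [-0.07 -0.16  0.  ] F [ 1.  -0.1  0.1] 12.4
-0.219 act -0.214 T [-0.1  -0.15 -0.03] F [ 0.7 -0.1  0.5] 12.7
-0.319 act -0.314 T [-0.05 -0.11 -0.02] F [-0.5  1.   0.9] 12.9
-0.349 act -0.346 T [ 0.03 -0.04  0.09] F [0.5 0.3 0.7] 13.2
-0.379 act -0.378 T [0.05 0.02 0.02] F [-0.1  0.1  1.5] 13.4
-0.409 act -0.408 T [ 0.11 -0.02 -0.04] F [0.1 0.9 1.6] 13.7
-0.439 act -0.438 T [ 0.08  0.03 -0.06] F [-0.5  0.3  1.5] 13.9
-0.469 act -0.468 T [ 0.16  0.   -0.09] F [-0.2  2.   2.4] 14.2
-0.499 act -0.498 T [ 0.18 -0.12  0.23] F [0.1 2.1 1.2] 14.4
-0.529 act -0.526 T [ 0.3  -0.11  0.96] F [1.1 2.1 2.9] 14.7
```

View pics/f.png

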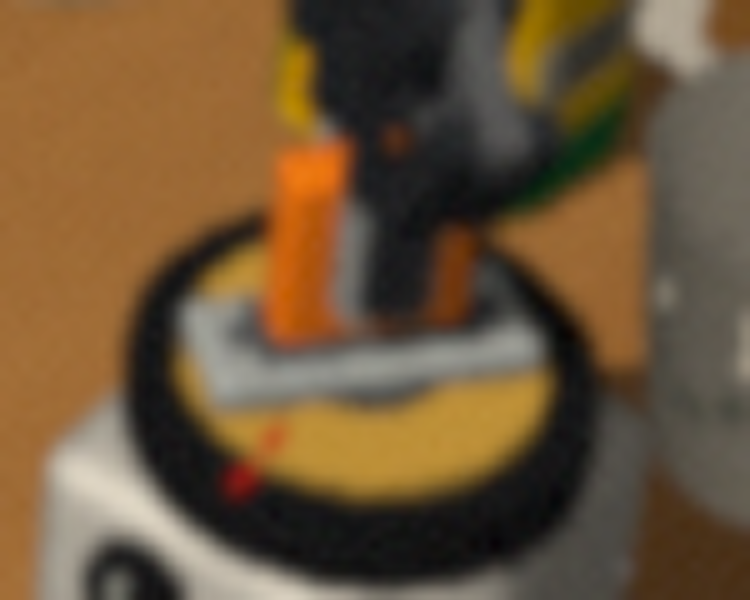

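The ring's red mark at (270,440) now lines up with the collar's at (240,480), and the torque jumped to about 1 N m, so it's at the stop. I'll relieve the torque, lift out and return to the rest.

Run:
```python
from h import *
from station import ctrl, cams, gripper_to, observe
y=-.47; P=RC-.001*np.array([np.cos(y),np.sin(y)])
ctrl.movel([*P,.1403],rot(y),max_speed=.05); o=observe(); print("T",o["torque"],o["wrist_force"])
ctrl.movel([*P,.165],max_speed=.05); ctrl.movel([*P,.22],max_speed=.15)
ctrl.movep([*SP,.16],rot(SY)); ctrl.movel([*SP,.075],max_speed=.1); ctrl.pause(.2)
f0=observe()["wrist_force"]
z=.075
while z>.0532:
    z-=.002 if z>.058 else .001; ctrl.movel([*SP,z],max_speed=.04); o=observe(); f=o["wrist_force"]-f0
    if f[2]>8: break
print("z",o["ee_pos"],"f",f.round(1),"t",o["time"],"w",o["width"])
c=cams.capture("scene");pickle.dump(c,open("s4.pkl","wb"))
p=proj(c,[*SP,.03]).astype(int); cv2.imwrite("pics/g.png",cv2.resize(c["img"][p[1]-35:p[1]+25,p[0]-35:p[0]+40,::-1],None,fx=10,fy=10,interpolation=cv2.INTER_CUBIC))
```

```text
T [ 0.14727741 -0.0290144   0.05814086] [0.16266081 0.66454587 2.11699732]
z [0.46843957 0.16977536 0.05338053] f [-1.2  0.3  3.8] t 22.3583 w 0.14932707305263157
```

View pics/g.png

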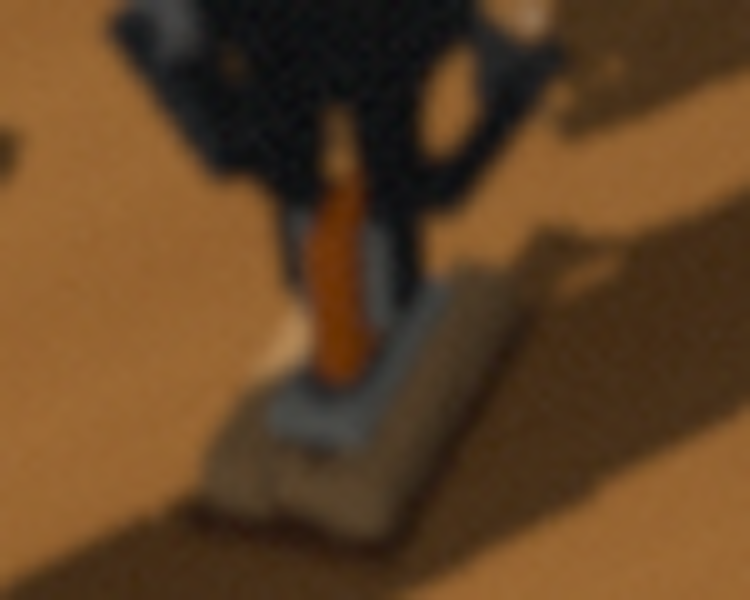

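The bar is flat on the rails with its near end at (320,425), and it touched down at the pick height. I'll release, retreat and check.

Run:
```python
from m import *
from station import ctrl, cams, gripper_to, observe
gripper_to(.6); ctrl.movel([*SP,.13],max_speed=.08); ctrl.movep([.40,.02,.3],rot(SY)); ctrl.pause(.5)
o=observe(); print(o["time"],o["gripper_force"],o["wrist_force"])
t=cams.capture("top"); c=t; im,hsv,full=blobs(t,195,198,50,60)
org=cv2.inRange(hsv,(0,190,60),(14,255,255)); P=np.array([plane(t,full(p[0]),.084)[:2] for p in big(org)]); print(cv2.minAreaRect((P*1e4).astype(np.float32)))
C,ab,H=ring(t,(340,180,50,66)); d=H[0]-H[1]; print("holes",H.round(4).tolist(),"yaw",np.arctan(d[1]/d[0]))
b=cv2.resize(t["img"][180:246,340:390,::-1],None,fx=8,fy=8); cv2.imwrite("pics/i.png",np.hstack([b[:480],im[:480,:,::-1]]))
```

```text
25.4167 0.0 [ 0.5957022  -1.30611285  0.59773704]
((4688.1865234375, 1677.19921875), (447.1929016113281, 136.68460083007812), 35.289119720458984)
holes [[0.4974, -0.2318], [0.5486, -0.2549]] yaw -0.4234602262428647
```

View pics/i.png

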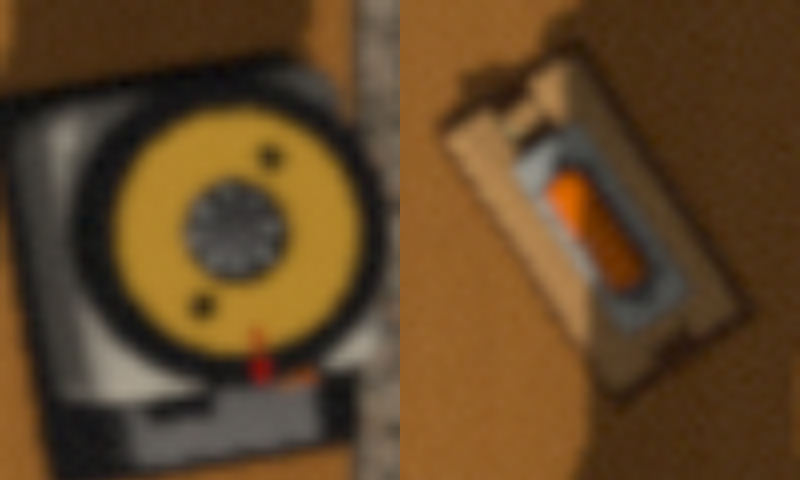

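The ring mark meets the collar mark at (260,360), and hole yaw is -0.42 as expected. The spanner lies where it was found, and the arm is clear.

```bash
python3 -c "
from station import ctrl, cams, gripper_to, observe
print(ctrl.sign_off())"
```

```text
the job is handed in; nothing more can be done
None
```

The job is handed in after about 25 s of robot time: the ring is turned clockwise to its stop with its mark on the collar's, and the spanner is back on its rest, pins in the slot and released. The verdict was not shown.

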